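Fetch the greased bearing from under the drying rack with tongs

ROBOT

A 6-joint arm with a two-finger parallel gripper is mounted at the origin on the work surface. World frame = base frame: x ahead of the robot, y to its left, z up, the work surface at z = 0. Lengths are in mm, angles in rad, forces in N, time in s.
With the tool pointing down it reaches from about 275 to 750 mm from the base axis. Payload 10.2 kg.
Tool frame: the origin (TCP) lies at the very end of the fingers, on their centre line; the grasp point (between the pads) lies 19 mm behind it; x points along the fingers, y is the direction in which the jaws open and shut, and the axes are right-handed (so a half turn about x gives the same grasp; the last joint's range is limited). The gripper opens to 85 mm and grips with 20 to 120 N. Pads are 22 mm wide; open, the fingers measure 114 mm over their backs; the gripper's body (76 mm by 85 mm) begins 54 mm behind the grasp point. The pads swing forward as they close: fully open they stand 13 mm farther back than shut.
Start: joints at [-1.435, 0.313, 1.498, -0, 1.331, -0.223], TCP at [184.342, -491.578, 192.694] pointing down, gripper open.
Joint ranges: [-2.94, 2.94], [-0.97, 2.17], [0.19, 2.56], [-1.23, 4.37], [0.02, 3.11], [-2.88, 2.88]. Speed limits (rad/s): [2.39, 2.39, 3.01, 3.14, 3.14, 3.14].

INTERFACE

Orientations are given as a unit quaternion [w, x, y, z].
In Python, from rig import ctrl, viewer, order gives the robot as it stands. The module is installed in compiled form; this text tells all that it offers.
- The arm moves only by the tool carry_out, never from a script. Its argument "deltas" is a list of rows, each a list of 7 numbers: the gripper command: -1 is fully open, 1 is shut, values between are in proportion, then the shift along the tool's x, y, z in mm, then the turn, a rotation vector about the tool's x, y, z in degrees. A call has exactly 5 rows; each row is the pose to reach, as a shift and turn from the pose commanded when the call began, along the tool's axes at that moment; what a row does not reach only later rows make up. A row lasts 1/8 s, in which the tool goes at most 62.5 mm and 10.7 degrees, less where a joint would pass 70% of its speed; a pose out of reach is approached as far as the arm can. A call with a gripper value outside its range is refused whole. The fingers move at their own pace and stop on an object; "newtons" is the grip in N (left out, the last holds). Time passes only in rows, so rows that repeat a pose let the fingers close, or fill a call up. It gives the time, the measured TCP pose, the force and the opening at its end, in the units of the state.
- ctrl.sense(): the state, without advancing time (a new reading comes with each control period).
- viewer.capture(name): name is "scene" or "top" or "wrist"; returns the picture (384x512x3 uint8, red, green, blue); there is no depth.
- viewer.calibration(name): a dict with "fx", "fy", "cx", "cy" (pixels), "xyz" and "attitude" of the camera in the world; the wrist camera has in their place "T_tool_cam" (4x4, takes a point from camera to tool coordinates, whose origin is the TCP and whose axes are the tool frame's). Camera axes: x right, y down, z forward; pixel columns grow to the right and rows downward; lengths in mm; the calibration is good to about 2 mm. The wrist camera is an equidistant fisheye: a pixel r from the principal point sees the ray r / f radians off the axis. A picture is of the moment at which its call begins: read the wrist's pose just before it. calibration takes no time and is no camera call.
- order.finish_job(): hands the job in, once; it reports no verdict.
The state is a dict: "time_s": time; "joints": joint angles; "dq": joint speeds; "tau": joint torques, N m; "eef_pos": TCP position; "ee_rot": TCP orientation; "force": force on the tool from outside, world axes, zero at the start; "wrist_torque": the same for the moment, N m; "grip_width": opening from 0.0 (shut) to 1.0 (fully open).
Only numpy, scipy, OpenCV 4.12 (cv2) and the standard library are available. Lean on these libraries where they do the work, as an engineer would, in place of code of your own. Each camera call takes 0.05 s, during which the arm holds its last target. There are 200 camera calls.

TASK

A freshly greased bearing stands under the low wire rack. Pick up the sprung tongs by their blue grip pads, reach in under the rack from the robot's side, squeeze them on the bearing there, draw it out in front of the rack and hold it up in the tongs, at least 15 cm above the bench; finish while still holding it there, squeezed and still. Never touch the greasy bearing with the gripper or arm, and leave the other things on the bench where they stand.

Things in the scene. Friction and masses are not known exactly. Their poses are not given: they have to be found in the camera images.
- tongs: Loose steel tongs, 0.17 kg, 275 mm long, arms on edge on the bench (22 mm tall), closing in the horizontal plane. Origin: underside, midway between the blue grip pads, within 10 mm of the balance point. +x runs to the jaws, +y to the left arm, z up. Hinge (upright knuckle, radius 12 mm, 26 mm tall) at x = -100 mm. The frame is fixed to the right arm: as the tongs close by an angle, it turns half of that.
- tongs_pads (a point): Point midway between the blue grip pads, 15 mm above the tongs' underside. Pads: 44 mm long, 30 mm tall, 54 mm across their outer faces when open (then each splayed 0.09 rad, wider towards the jaws), parallel and 36 mm across when closed on the bearing. Carry the tongs open by squeezing the pads only to 48 to 51 mm.
- tongs_jaws (a point): Where the bearing's middle belongs: on the centre line of the open tongs, 145 mm ahead of the pads' middle, 12 mm above the underside. Black rubber jaws, 34 mm long (tips 17 mm beyond this point), 24 mm tall, shallow V inside (15 degrees each way); open, 75 mm apart inside at the tips, 95 mm over the outsides.
- tongs_arm (a joint): Closing angle, rad: 0 open (54 mm over the pads), 0.18 closed on the bearing, 0.27 empty and shut. 0.1 rad is 10 mm at the pads, 24.5 mm at the jaws. A spring opens them: it needs 5 N at the pads at 50 mm, 7 N at 36 mm; the jaws get 0.4 of the grip beyond that, so 20 N or more clamps the bearing (45 N is good).
- bearing: Steel roller bearing standing flat on the bench under the rack: diameter 36 mm, 24 mm tall, 70 to 130 g, with an orange grease ring and black bore on top. Origin: centre of its underside. It stands about 45 mm in from the rack's front edge, in one of three places 90 mm apart along the rack; the red-banded tin and amber jar have the other two.
- rack: Fixed green wire rack, a low bridge 340 mm wide (its y), 160 mm deep (its x), wires front to back every 23 mm; 80 mm free height, top at 86 mm; four 8 mm legs with 16 mm feet at the corners, open on all sides. Origin: on the bench under its centre; +x points away from the robot, so the front edge is at x = -80 mm.
- tin: Silver tin with a red band standing under the rack, diameter 40 mm, 45 mm tall; origin: centre of its underside. To be left alone.
- jar: Amber glass jar with a black cap standing under the rack, diameter 36 mm, 50 mm tall; origin: centre of its underside. To be left alone.
- screwdriver: Red-handled screwdriver lying on the bench at the robot's right. To be left alone.
- spray: Silver spray can with a blue label, diameter 54 mm, 170 mm tall, at the robot's right; origin: centre of its underside. To be left alone.
- oil: Grey oil bottle with a blue label and yellow cap, diameter 80 mm, 210 mm tall, at the robot's right, beyond the spray can; origin: centre of its underside. To be left alone.
Mind the look-alikes: they are no part of the job. Leave any purple look-alike of the bearing alone.

How it is judged:
By the outcome, as a careful person would: the job done as asked, in the order asked, and still so for the second after the job is handed in, while the arm keeps its last pose, push and grip.
It also fails if it takes over 54 s, if anything falls off the work surface, if the arm or the gripper's body presses on something with over 40 N, if the wrist force passes 120 N, or if a joint passes its speed limit or range.

## Working session

There is one attempt and no reset: what is moved stays moved. The work goes in short steps, Python scripts to look and compute and a tool call to move; the robot and the scene stay as the last step left them, time stands still between calls to the robot, and variables do not carry over. Pictures are saved under pics/ and viewed, about 8 in all and at most 12, crops included, and the job is handed in when it is done.

Besides the shell and the picture viewer there is one more tool, called after "Call:" as a command line: name --pt "numbers of a row" for each row, then --argument value for the rest. carry_out: Moves the arm, as the interface text tells. Its arguments: {"type":"object","properties":{"deltas":{"type":"array"},"newtons":{"type":"number"}},"required":["deltas"]}

```bash
mkdir -p pics; python3 - <<'E'
from rig import ctrl, viewer
import cv2,numpy as np
print(ctrl.sense())
for n in("scene","top","wrist"):
    print(n,viewer.calibration(n))
    cv2.imwrite(f"pics/{n}0.png",viewer.capture(n)[:,:,::-1])
E
```

```text
{'time_s': 0.0, 'joints': array([-1.43540727e+00,  3.13481692e-01,  1.49845014e+00,  7.82275269e-06,
        1.33102589e+00, -2.23379049e-01]), 'dq': array([ 0.00044004, -0.00044739, -0.00105405, -0.00033062, -0.00041899,
        0.00136239]), 'tau': array([-9.07719514e-04, -4.12266576e+01, -2.59746248e+01, -1.81861678e-04,
        4.17100178e-03,  1.90785960e-05]), 'eef_pos': array([ 184.29553393, -491.24943266,  192.11399203]), 'ee_rot': array([ 0.12568178,  0.69578425,  0.12664586, -0.69573644]), 'force': array([ 0.16780662, -0.15571779,  0.53855667]), 'wrist_torque': array([0.02387511, 0.01233217, 0.00235767]), 'grip_width': 1.0009810987121932}
scene {'fx': 439.5387832831987, 'fy': 439.5387832831987, 'cx': 254.23328527768047, 'cy': 186.81417165402226, 'xyz': array([1226.02989576, -629.32692299,  678.49809029]), 'attitude': array([-0.41679759,  0.79565654,  0.3884366 , -0.20573637])}
top {'fx': 360.51171347531385, 'fy': 360.51171347531385, 'cx': 247.90612713780837, 'cy': 190.91566196717247, 'xyz': array([ 423.30486415,  -99.24180871, 1243.22173646]), 'attitude': array([ 0.03620495, -0.69778053,  0.71504554, -0.02239203])}
wrist {'fx': 297.3186396354542, 'fy': 297.3186396354542, 'cx': 255.06894144654956, 'cy': 190.58740800463545, 'T_tool_cam': array([[-4.82438347e-04, -2.98781118e-01,  9.54321545e-01,
        -1.80584218e+02],
       [ 9.99999407e-01,  7.87830262e-04,  7.52185541e-04,
        -3.96893879e-01],
       [-9.76582230e-04,  9.54321341e-01,  2.98780561e-01,
        -7.55383751e+01],
       [ 0.00000000e+00,  0.00000000e+00,  0.00000000e+00,
         1.00000000e+00]])}
```

View pics/top0.png

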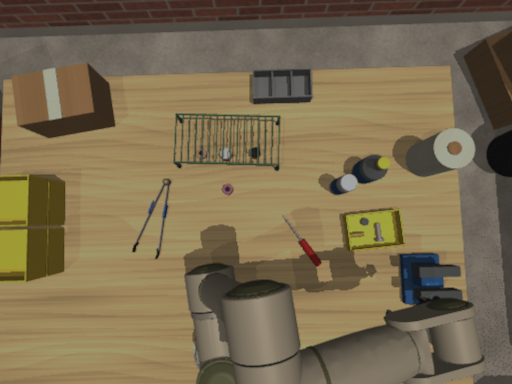

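View pics/scene0.png

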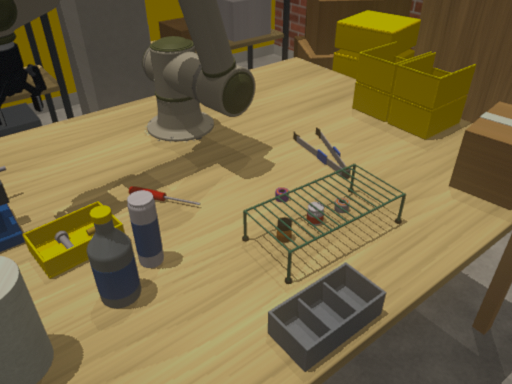

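Top view: tongs with the hinge at (167,181) and jaws at (135,248) and (157,256), so the jaws face the robot. Rack at (175–280, 115–168). Candidates for the bearing: (202,154) under the rack, a ring at (228,189) in front of the rack, tin (226,154) and jar (254,153). Scene view: (342,205) under the rack, ring at (283,194) in front. I'll check these in a close crop and measure.

```bash
cat > h.py <<'E'
import numpy as np,cv2
from scipy.spatial.transform import Rotation as R
from rig import ctrl,viewer
def rot(q): return R.from_quat(np.roll(q,-1))
def ray(n,u,v):
    c=viewer.calibration(n); p=np.array([(u-c['cx'])/c['fx'],(v-c['cy'])/c['fy'],1.])
    return c['xyz'],rot(c['attitude']).apply(p)
def onz(n,u,v,z):
    o,d=ray(n,u,v); return o+d*(z-o[2])/d[2]
def wray(s,u,v):
    c=viewer.calibration("wrist");T=c['T_tool_cam'];a=np.array([u-c['cx'],v-c['cy']]);r=np.hypot(*a);t=r/c['fx']
    d=np.array([*(a/max(r,1e-9)*np.sin(t)),np.cos(t)]);q=rot(s['ee_rot'])
    return q.apply(T[:3,3])+s['eef_pos'],q.apply(T[:3,:3]@d)
def wonz(s,u,v,z):
    o,d=wray(s,u,v); return o+d*(z-o[2])/d[2]
def wpix(s,P):
    c=viewer.calibration("wrist");T=c['T_tool_cam']
    p=T[:3,:3].T@(rot(s['ee_rot']).inv().apply(np.array(P)-s['eef_pos'])-T[:3,3]);r=np.hypot(p[0],p[1]);t=np.arctan2(r,p[2])
    return np.array([c['cx'],c['cy']])+p[:2]/r*t*c['fx']
E
python3 - <<'E'
from h import *
t=cv2.imread('pics/top0.png');s=cv2.imread('pics/scene0.png')
a=cv2.resize(t[100:270,120:300],None,fx=2.2,fy=2.2,interpolation=cv2.INTER_CUBIC)
b=cv2.resize(s[120:280,230:410],None,fx=2.2,fy=2.2,interpolation=cv2.INTER_CUBIC)
h=max(a.shape[0],b.shape[0]);P=lambda i:np.pad(i,((0,h-i.shape[0]),(0,0),(0,0)))
cv2.imwrite('pics/crop.png',np.hstack([P(a),P(b)]))
hsv=cv2.cvtColor(t,cv2.COLOR_BGR2HSV)
m=cv2.inRange(hsv,(100,90,60),(130,255,255));m[:, :125]=0;m[:,200:]=0;m[:190]=0 if 0 else m[:190]
n,l,st,ce=cv2.connectedComponentsWithStats(m)
for i in range(1,n):
    if st[i,4]>5: print('blue',ce[i],st[i],onz('top',*ce[i],30))
for nm,u,v,z in[('hinge',167,181,26),('jawL',135,248,22),('jawR',157,256,22),('bearing',202,154,24),('purple',228,189,24),('tin',226,154,45),('jar',254,153,50),
  ('rackFL',176,164,86),('rackFR',279,167,86),('rackBL',178,117,86),('rackBR',280,118,86)]: print(nm,onz('top',u,v,z).round(0))
for nm,u,v,z in[('bearing',342,205,24),('purple',283,194,24),('hinge',345,172,26),('spray',142,200,170)]: print('sc',nm,onz('scene',u,v,z).round(0))
E
```

```text
blue [150.5  207.25] [148 202   6  11  20] [477.2928159 254.1498314  30.       ]
blue [164.39130435 210.43478261] [163 205   4  12  23] [465.38403578 206.97301403  30.        ]
hinge [566. 199.  26.]
jawL [341. 309.  22.]
jawR [313. 235.  22.]
bearing [656.  78.  24.]
purple [533.  -9.  24.]
tin [650.  -6.  45.]
jar [ 650. -101.   50.]
rackFL [614. 154.  86.]
rackFR [ 595. -180.   86.]
rackBL [770. 147.  86.]
rackBR [ 756. -188.   86.]
sc bearing [672.  73.  24.]
sc purple [547. -11.  24.]
sc hinge [575. 189.  26.]
sc spray [ 543. -379.  170.]
```

View pics/crop.png

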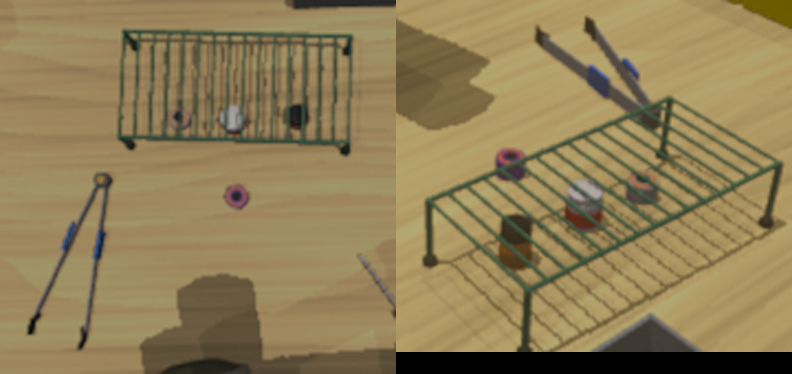

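The crop settles it. The bearing with the orange ring and grey side is under the rack at world (≈660, 77). The ring in front at (≈540, −10) is purple and gets left alone. Tongs: pads at about (471, 231), heading about 162°. The hinge-to-jaw distance comes out at 250 mm, which fits the given size. Next I move above the tongs.

Call:
carry_out --pt "-1 -2 -39 -35 -9.4 0 0" --pt "-1 -4 -79 -71 -18.8 0 0" --pt "-1 -5 -118 -106 -28.2 0 0" --pt "-1 -6 -158 -142 -37.6 0 0" --pt "-1 -7 -197 -177 -47 0 0"

```text
time_s: 0.78
eef_pos: [281.2, -243.3, 199.7]
ee_rot: [0.395, 0.587, 0.395, -0.587]
force: [1.0, 0.5, 0.4]
grip_width: 1.004
```

```bash
cat >> h.py <<'E'
def yaw(s):
    y=rot(s['ee_rot']).apply([0,1,0]); return np.degrees(np.arctan2(y[1],y[0]))
def plan(p,yw):
    s=ctrl.sense();q=rot(s['ee_rot']);Z=np.radians(yw)
    T=R.from_matrix(np.array([[0,np.cos(Z),np.sin(Z)],[0,np.sin(Z),-np.cos(Z)],[-1,0,0]]))
    print('t',round(s['time_s'],2),'at',s['eef_pos'].round(1),'yaw',yaw(s).round(1),'g',round(s['grip_width'],3),'F',s['force'].round(1))
    print('shift',q.inv().apply(np.array(p)-s['eef_pos']).round(1),'turn',np.degrees((q.inv()*T).as_rotvec()).round(1))
E
python3 -c "
from h import *
plan([471,231,200],72)"
```

```text
t 0.78 at [ 281.2 -243.3  199.7] yaw -22.2 g 1.004 F [1.  0.5 0.4]
shift [-3.000e-01 -3.100e+00 -5.108e+02] turn [-94.2   0.   -0. ]
```

Call:
carry_out --pt "-1 0 0 -51 -9.4 0 0" --pt "-1 0 -1 -102 -18.8 0 0" --pt "-1 0 -2 -153 -28.2 0 0" --pt "-1 0 -2 -204 -37.6 0 0" --pt "-1 0 -3 -255 -47 0 0"

```text
time_s: 1.4
eef_pos: [375.8, -6.5, 199.8]
ee_rot: [0.596, 0.381, 0.596, -0.381]
force: [1.5, -0.4, 0.5]
grip_width: 0.998
```

Call:
carry_out --pt "-1 0 37 -35 -9.4 0 0" --pt "-1 0 74 -70 -18.8 0 0" --pt "-1 0 112 -105 -28.2 0 0" --pt "-1 0 149 -140 -37.6 0 0" --pt "-1 0 186 -175 -47 0 0"

```text
time_s: 2.02
eef_pos: [472.2, 230.1, 199.5]
ee_rot: [0.698, 0.111, 0.698, -0.111]
force: [-0.5, -0.8, 0.1]
grip_width: 1.003
```

```bash
python3 - <<'E'
from h import *
plan([471,231,200],72)
s=ctrl.sense();im=viewer.capture("wrist")[:,:,::-1]
cv2.imwrite('pics/w1.png',cv2.resize(im,None,fx=1.5,fy=1.5))
cv2.imwrite('pics/w1raw.png',im); np.save('w1.npy',np.r_[s['eef_pos'],s['ee_rot']])
hsv=cv2.cvtColor(im,cv2.COLOR_BGR2HSV)
m=cv2.inRange(hsv,(105,120,60),(130,255,255));n,l,st,ce=cv2.connectedComponentsWithStats(m)
for i in range(1,n):
    if st[i,4]>40: print(ce[i].round(),st[i],wonz(s,*ce[i],22).round(1))
for P in([660,77,24],[566,199,26],[471,231,30],[341,309,22],[313,235,22]): print(P,wpix(s,P).round())
E
```

```text
t 2.02 at [472.2 230.1 199.5] yaw 71.9 g 1.003 F [-0.5 -0.8  0.1]
shift [-0.5  0.5 -1.4] turn [-0.1 -0.   0. ]
[238. 162.] [234 145   8  35 140] [463.2 210.1  22. ]
[660, 77, 24] [199. 309.]
[566, 199, 26] [255. 237.]
[471, 231, 30] [256. 164.]
[341, 309, 22] [284.  42.]
[313, 235, 22] [218.  39.]
```

View pics/w1.png

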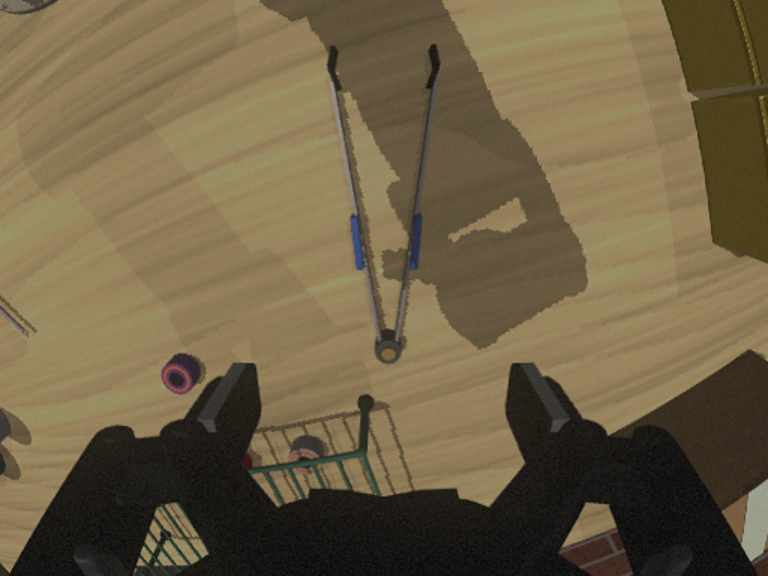

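The wrist view (shown at 1.5×) has the tongs' pads at (357,242) and (416,242), hinge top at (388,349), jaw tips at (333,50) and (434,48). The bearing, with its orange ring and black bore, is under the rack at (305,455), and the purple one is clear at (180,375).

```bash
python3 - <<'E'
from h import *
a=np.load('w1.npy');s=dict(eef_pos=a[:3],ee_rot=a[3:])
im=cv2.imread('pics/w1raw.png');hsv=cv2.cvtColor(im,cv2.COLOR_BGR2HSV)
m=cv2.inRange(hsv,(100,80,25),(130,255,255));m[:130]=0;m[190:]=0;m[:,:225]=0;m[:,295:]=0
n,l,st,ce=cv2.connectedComponentsWithStats(m);P=[]
for i in range(1,n):
    if st[i,4]>40: p=wonz(s,*ce[i],20);P.append(p);print(ce[i].round(1),st[i],p.round(1))
g=lambda u,v,z:wonz(s,(u+.5)/1.5-.5,(v+.5)/1.5-.5,z)
h=g(388,350,26);j=(g(333,50,24)+g(434,48,24))/2
pm=(P[0]+P[1])/2
print('pads',pm,np.hypot(*(P[0]-P[1])[:2]),'hinge',h,'jawtip',j, 'd',np.hypot(*(pm-h)[:2]),np.hypot(*(j-h)[:2]))
for q in(pm,j): print('heading',np.degrees(np.arctan2(*(q-h)[[1,0]])))
print('bearing',g(305,455,24),'legfoot top',g(366,403,86),'purple',g(179,376,24))
plan([*pm[:2],200],72)
E
```

```text
[237.6 161.4] [234 144   8  36 157] [463.3 210.   20. ]
[277.  160.8] [274 144   7  35 152] [477.7 256.5  20. ]
pads [470.51159023 233.24265359  20.        ] 48.65250461267463 hinge [561.42694608 205.43816413  26.        ] jawtip [319.51954888 280.11354763  24.        ] d 95.07203354684455 253.1710917926204
heading 162.99488469024672
heading 162.84485212383746
bearing [651.40426557  88.04164483  24.        ] legfoot top [572.24966456 183.49258198  86.        ] purple [5.30683146e+02 1.24008894e-01 2.40000000e+01]
t 2.08 at [473.2 234.2 199. ] yaw 72.4 g 0.998 F [-3.1  2.1 -1.7]
shift [-1.  -1.7 -2.3] turn [ 0.4 -0.  -0.1]
```

Call:
carry_out --pt "-1 30 1 1 -0.5 0 0" --pt "-1 60 2 2 -1 0 0" --pt "-1 90 2 3 -1 0 0" --pt "-1 110 2 3 -1 0 0" --pt "-1 110 2 3 -1 0 0"

```text
time_s: 2.7
eef_pos: [474.5, 229.0, 88.5]
ee_rot: [0.698, 0.107, 0.7, -0.108]
force: [0.3, 0.2, -0.8]
grip_width: 1.001
```

```bash
cat >> h.py <<'E'
def lookpads(z):
    s=ctrl.sense();im=viewer.capture("wrist")[:,:,::-1].copy();hsv=cv2.cvtColor(im,cv2.COLOR_BGR2HSV)
    m=cv2.inRange(hsv,(100,80,25),(130,255,255));n,l,st,ce=cv2.connectedComponentsWithStats(m)
    P=[]
    for i in range(1,n):
        x,y,w,h,A=st[i]
        if A>80 and 180<ce[i][0]<340 and 60<ce[i][1]<300:
            p=wonz(s,*ce[i],z);P.append(p);print(ce[i].round(1),st[i],p.round(1),wonz(s,ce[i][0],y,z).round(1)[:2],wonz(s,ce[i][0],y+h,z).round(1)[:2])
    return s,im,P
E
python3 - <<'E'
from h import *
s,im,P=lookpads(22)
cv2.imwrite('pics/w2.png',im)
if len(P)==2:
    print((P[0]+P[1])/2,np.linalg.norm(P[0]-P[1])); d=(P[1]-P[0]);print('perp yaw',np.degrees(np.arctan2(d[1],d[0])))
plan([467,234,1],73)
E
```

```text
[286.9 184.2] [281 159  12  52 331] [477.2 256.8  22. ] [455.7 262.9] [501.2 250.2]
[230.6 184.9] [225 160  12  51 326] [463.2 210.   22. ] [442.3 217. ] [486.1 202.1]
[470.1547548  233.40594162  22.        ] 48.91613812180666
perp yaw -106.63253163216898
t 2.75 at [475.3 229.2  89.7] yaw 72.5 g 1.0 F [ 0.3 -0.   0.4]
shift [88.7  2.1 -9.3] turn [-0.5 -0.   0. ]
```

View pics/w2.png

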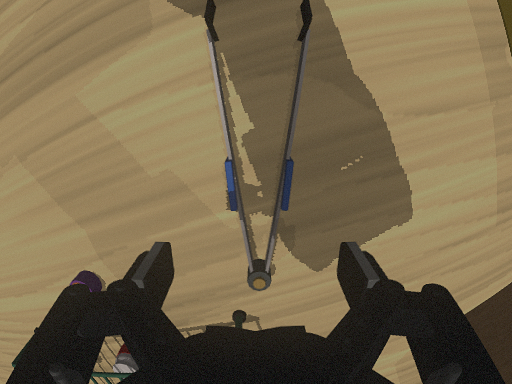

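The view from close by shows the pads at (231,185) and (287,184) and the hinge at (259,279), with the fingers straddling the line. The middle of the pads is at (471, 233), yaw 73°. Descending and closing gently to about 49 mm.

Call:
carry_out --pt "-1 30 1 -3 -0.5 0 0" --pt "-1 55 2 -5 -0.5 0 0" --pt "-1 75 2 -5 -0.5 0 0" --pt "-1 87 2 -5 -0.5 0 0" --pt "-1 87 2 -5 -0.5 0 0"

```text
time_s: 3.38
eef_pos: [471.4, 232.7, 2.9]
ee_rot: [0.699, 0.104, 0.699, -0.104]
force: [0.2, -0.6, 0.0]
grip_width: 0.999
```

Call:
carry_out --pt "-0.4 0 0 0 0 0 0" --pt "-0.25 0 0 0 0 0 0" --pt "-0.16 0 0 0 0 0 0" --pt "-0.16 0 0 0 0 0 0" --pt "-0.16 0 0 0 0 0 0" --newtons 30

```text
time_s: 4.0
eef_pos: [471.3, 232.7, 2.8]
ee_rot: [0.699, 0.104, 0.699, -0.104]
force: [0.6, 0.1, 0.4]
grip_width: 0.583
```

```bash
python3 - <<'E'
from h import *
s,im,P=lookpads(22)
cv2.imwrite('pics/w3.png',im)
plan([471,233,1],73)
E
```

```text
[297.  230.4] [287 193  21  74 777] [477.  257.2  22. ] [454.  262.9] [502.4 251.1]
[214.9 232.9] [205 200  21  67 674] [464.2 209.4  22. ] [444.4 216.4] [487.1 200.9]
t 4.05 at [471.2 232.7   2.7] yaw 73.1 g 0.584 F [-0.2 -0.4  0.5]
shift [ 1.7  0.2 -0.3] turn [ 0.1  0.  -0. ]
```

View pics/w3.png

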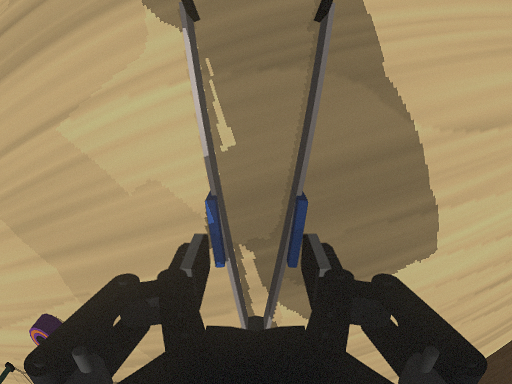

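```bash
python3 - <<'E'
from h import *
s=ctrl.sense();q=rot(s['ee_rot'])
for o in([-20,0,0],[-20,25,0],[-20,-25,0],[-20,25,-11],[-20,25,11],[-4,25,11],[-4,25,-11],[-20,0,100],[-20,0,-140]):
    P=s['eef_pos']+q.apply(o);print(o,P.round(),wpix(s,P).round())
E
```

```text
[-20, 0, 0] [471. 233.  23.] [255. 234.]
[-20, 25, 0] [479. 257.  23.] [297. 233.]
[-20, -25, 0] [464. 209.  23.] [214. 233.]
[-20, 25, -11] [468. 260.  23.] [298. 217.]
[-20, 25, 11] [489. 253.  23.] [296. 249.]
[-4, 25, 11] [489. 253.   7.] [293. 238.]
[-4, 25, -11] [468. 260.   7.] [295. 207.]
[-20, 0, 100] [567. 204.  23.] [255. 348.]
[-20, 0, -140] [337. 273.  23.] [256. -10.]
```

```bash
python3 - <<'E'
from h import *
s=ctrl.sense();q=rot(s['ee_rot'])
for x in(0,-13,-30,-50):
  for z in(-11,0,11):
    print('open',x,z,*[wpix(s,s['eef_pos']+q.apply([x,y,z])).round() for y in(-42.5,42.5)], 'at25',*[wpix(s,s['eef_pos']+q.apply([x+9,y,z])).round() for y in(-25,25)])
a=cv2.imread('pics/w3.png')[180:320,150:360]; cv2.imwrite('pics/w3c.png',cv2.resize(cv2.convertScaleAbs(a,alpha=1.8,beta=10),None,fx=3.6,fy=3.6,interpolation=cv2.INTER_CUBIC))
E
```

```text
open 0 -11 [191. 205.] [320. 205.] at25 [219. 200.] [292. 200.]
open 0 0 [192. 220.] [319. 220.] at25 [219. 215.] [292. 215.]
open 0 11 [193. 235.] [317. 235.] at25 [220. 230.] [291. 230.]
open -13 -11 [186. 212.] [324. 212.] at25 [216. 207.] [295. 207.]
open -13 0 [188. 228.] [323. 228.] at25 [217. 223.] [294. 223.]
open -13 11 [189. 243.] [321. 244.] at25 [218. 238.] [293. 238.]
open -30 -11 [180. 223.] [331. 223.] at25 [213. 217.] [298. 217.]
open -30 0 [182. 240.] [329. 240.] at25 [214. 234.] [297. 234.]
open -30 11 [184. 257.] [327. 257.] at25 [215. 250.] [296. 250.]
open -50 -11 [171. 239.] [340. 239.] at25 [208. 232.] [303. 232.]
open -50 0 [173. 257.] [337. 258.] at25 [209. 250.] [302. 250.]
open -50 11 [176. 275.] [335. 275.] at25 [210. 267.] [301. 267.]
```

View pics/w3c.png

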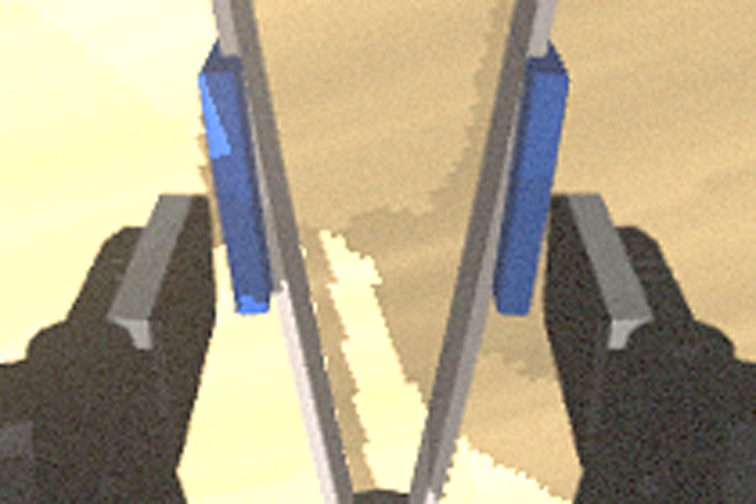

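```bash
python3 - <<'E'
from h import *
im=viewer.capture("scene")[:,:,::-1].copy()
cv2.imwrite('pics/s2.png',cv2.resize(im[60:240,220:420],None,fx=3.5,fy=3.2,interpolation=cv2.INTER_CUBIC))
c=viewer.calibration('scene')
for P in([471,233,0],[471,233,44]):
    p=rot(c['attitude']).inv().apply(np.array(P)-c['xyz']);print(P,c['fx']*p[0]/p[2]+c['cx'],c['fy']*p[1]/p[2]+c['cy'])
E
```

```text
[471, 233, 0] 328.0140350126951 159.5756671126837
[471, 233, 44] 329.39349478622546 146.66948410996565
```

View pics/s2.png

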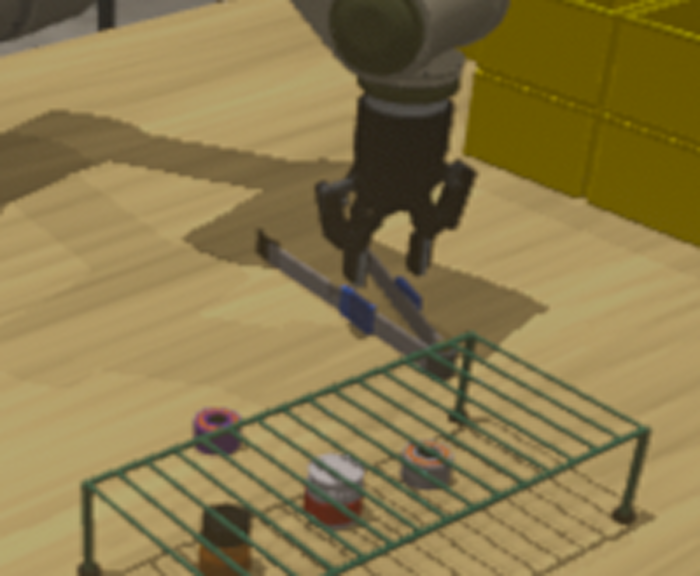

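The scene crop shows the closed fingertips hanging at (355,278) and (415,270), roughly 44 mm above the tongs. The wrist picture agrees: the tips appear about 41 mm behind the stated TCP. So the real finger ends are about 40 mm shorter than the frame says. I'll reopen and go down in small steps, watching the force.

Call:
carry_out --pt "-1 0 0 0 0 0 0" --pt "-1 0 0 0 0 0 0" --pt "-1 10 0 0 0 0 0" --pt "-1 20 0 0 0 0 0" --pt "-1 28 0 0 0 0 0"

```text
time_s: 4.72
eef_pos: [470.9, 232.6, -26.3]
ee_rot: [0.699, 0.104, 0.7, -0.104]
force: [0.5, -0.4, -0.5]
grip_width: 1.0
```

Call:
carry_out --pt "-1 4 0 0 0 0 0" --pt "-1 7 0 0 0 0 0" --pt "-0.5 7 0 0 0 0 0" --pt "-0.3 7 0 0 0 0 0" --pt "-0.3 7 0 0 0 0 0"

```text
time_s: 5.35
eef_pos: [471.4, 232.8, -32.0]
ee_rot: [0.7, 0.104, 0.699, -0.104]
force: [0.1, 0.9, 0.4]
grip_width: 0.649
```

```bash
python3 - <<'E'
from h import *
s,im,P=lookpads(22)
cv2.imwrite('pics/w4.png',im)
plan([471,233,-38],73)
E
```

```text
[305.1 259.1] [ 292  215   27   88 1222] [476.6 257.   22. ] [453.4 262.3] [504.3 251. ]
[205.3 262.3] [ 192  224   27   78 1086] [464. 209.  22.] [444.3 216.5] [487.9 199.5]
t 5.4 at [471.5 232.9 -32. ] yaw 73.1 g 0.648 F [0.6 1.1 1.4]
shift [ 6.   0.  -0.5] turn [ 0.1  0.  -0. ]
```

View pics/w4.png

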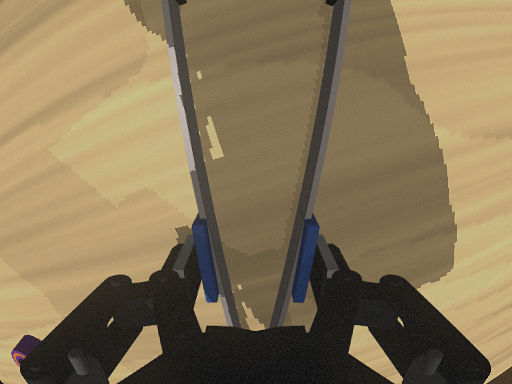

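The fingers now stand beside the blue pads at (206,262) and (305,259), centred on them. I go down 4 mm and squeeze to about 49 mm.

Call:
carry_out --pt "-0.3 2 0 0 0 0 0" --pt "-0.3 4 0 0 0 0 0" --pt "-0.22 4 0 0 0 0 0" --pt "-0.16 4 0 0 0 0 0" --pt "-0.16 4 0 0 0 0 0"

```text
time_s: 6.02
eef_pos: [471.8, 232.9, -35.8]
ee_rot: [0.7, 0.105, 0.699, -0.104]
force: [-0.5, 1.3, 7.9]
grip_width: 0.582
```

Call:
carry_out --pt "-0.16 -5 0 0 0 0 0" --pt "-0.16 -12 0 0 0 0 0" --pt "-0.16 -20 0 0 0 0 0" --pt "-0.16 -30 0 0 0 0 0" --pt "-0.16 -30 0 0 0 0 0"

```text
time_s: 6.65
eef_pos: [471.7, 232.8, -5.4]
ee_rot: [0.7, 0.104, 0.699, -0.104]
force: [-0.6, 0.3, -2.3]
grip_width: 0.582
```

```bash
python3 - <<'E'
from h import *
s,im,P=lookpads(50)
im2=viewer.capture("scene")[:,:,::-1].copy()
cv2.imwrite('pics/s3.png',np.hstack([cv2.resize(im2[60:240,220:400],(400,400),interpolation=cv2.INTER_CUBIC),cv2.resize(im,(400,300))[:, :] if 0 else cv2.copyMakeBorder(cv2.resize(im,(400,300)),0,100,0,0,cv2.BORDER_CONSTANT)]))
plan([471,233,-38],73); print(s['wrist_torque'])
E
```

```text
[300.7 262.6] [ 288  215   26   92 1253] [477.3 254.4  50. ] [452.5 260.3] [505.4 248.1]
[209.5 266.2] [ 198  228   24   79 1096] [466.2 210.7  50. ] [446.5 218.1] [491.1 201. ]
t 6.75 at [471.2 232.7  -6.3] yaw 73.1 g 0.583 F [ 0.7 -0.5 -1.2]
shift [31.7  0.3 -0.3] turn [ 0.1  0.  -0. ]
[ 0.00228713  0.00647582 -0.0230634 ]
```

View pics/s3.png

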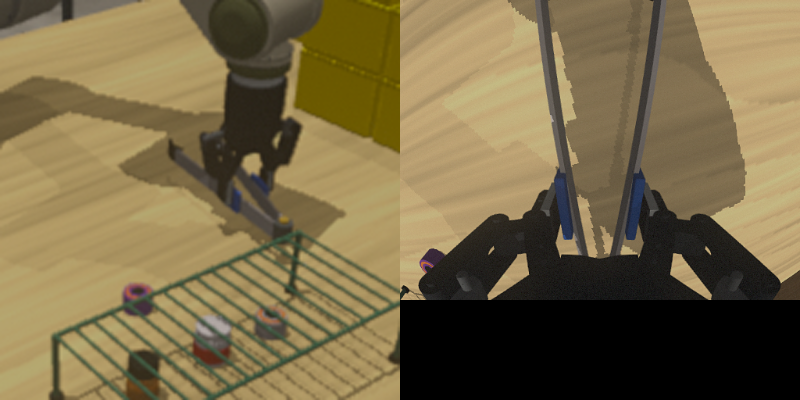

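The tongs lifted level: the pads stay between the fingers and the force is about −1.6 N, which is their weight. Next, raise them and swing the jaws round to face the rack.

Call:
carry_out --pt "-0.16 -25 0 0 0 0 0" --pt "-0.16 -60 0 0 4 0 0" --pt "-0.16 -95 0 0 11 0 0" --pt "-0.16 -130 0 0 19 0 0" --pt "-0.16 -155 0 0 28 0 0"

```text
time_s: 7.38
eef_pos: [471.3, 232.7, 149.9]
ee_rot: [0.653, 0.272, 0.653, -0.272]
force: [-0.6, -1.0, -2.2]
grip_width: 0.577
```

Call:
carry_out --pt "-0.16 0 0 0 9 0 0" --pt "-0.16 0 0 0 18 0 0" --pt "-0.16 0 0 0 27 0 0" --pt "-0.16 0 0 0 36 0 0" --pt "-0.16 0 0 0 45 0 0"

```text
time_s: 8.0
eef_pos: [470.9, 232.6, 148.2]
ee_rot: [-0.499, -0.501, -0.499, 0.501]
force: [0.5, 0.3, -0.3]
grip_width: 0.577
```

Call:
carry_out --pt "-0.16 0 0 0 9 0 0" --pt "-0.16 0 0 0 18 0 0" --pt "-0.16 0 0 0 27 0 0" --pt "-0.16 0 0 0 36 0 0" --pt "-0.16 0 0 0 45 0 0"

```text
time_s: 8.62
eef_pos: [470.9, 232.6, 148.2]
ee_rot: [-0.269, -0.653, -0.269, 0.654]
force: [0.3, -0.9, -1.8]
grip_width: 0.58
```

```bash
python3 - <<'E'
from h import *
plan([500,88,150],-93)
lookpads(-0)
E
```

```text
t 8.62 at [470.9 232.6 148.2] yaw -45.2 g 0.58 F [ 0.3 -0.9 -1.8]
shift [ -1.8 123.2  81.2] turn [47.8  0.1  0. ]
[208.6 266. ] [197 224  25  83 974] [335.6 184.2   0. ] [381.  223.8] [281.9 138.5]
[301.3 267.2] [289 228  25  79 916] [419.3  97.1  -0. ] [457.  139.8] [374.6  45.2]
```

Call:
carry_out --pt "-0.16 0 22 15 9 0 0" --pt "-0.16 0 50 33 18 0 0" --pt "-0.16 0 78 51 28 0 0" --pt "-0.16 0 104 69 38 0 0" --pt "-0.16 0 123 81 48 0 0"

```text
time_s: 9.3
eef_pos: [501.0, 87.2, 148.4]
ee_rot: [0.02, -0.707, 0.02, 0.707]
force: [-0.2, 0.4, -1.7]
grip_width: 0.583
```

Call:
carry_out --pt "-0.16 0 0 0 0 0 0" --pt "-0.16 0 0 0 0 0 0" --pt "-0.16 0 0 0 0 0 0" --pt "-0.16 0 0 0 0 0 0" --pt "-0.16 0 0 0 0 0 0"

```text
time_s: 9.93
eef_pos: [501.0, 88.8, 148.7]
ee_rot: [-0.018, 0.707, -0.018, -0.707]
force: [-0.0, 0.3, -2.0]
grip_width: 0.581
```

```bash
python3 - <<'E'
from h import *
s=ctrl.sense();im=viewer.capture("wrist")[:,:,::-1].copy()
plan([500,88,150],-93)
np.save('w5.npy',np.r_[s['eef_pos'],s['ee_rot']]);cv2.imwrite('pics/w5raw.png',im)
a=cv2.resize(im[0:190,100:420],None,fx=2.4,fy=2.4,interpolation=cv2.INTER_CUBIC);cv2.imwrite('pics/w5.png',a)
for P in([656,80,24],[611,150,86],[656,-6,45]):print(P,wpix(s,P).round(),((wpix(s,P)-[100,0])*2.4).round())
E
```

```text
t 9.97 at [501.   88.7 148.7] yaw -92.9 g 0.58 F [-0.3 -0.1 -1.2]
shift [-1.3  0.7  1. ] turn [ 0.1 -0.  -0. ]
[656, 80, 24] [256.  24.] [374.  59.]
[611, 150, 86] [174.  65.] [177. 157.]
[656, -6, 45] [345.  20.] [587.  48.]
```

View pics/w5.png

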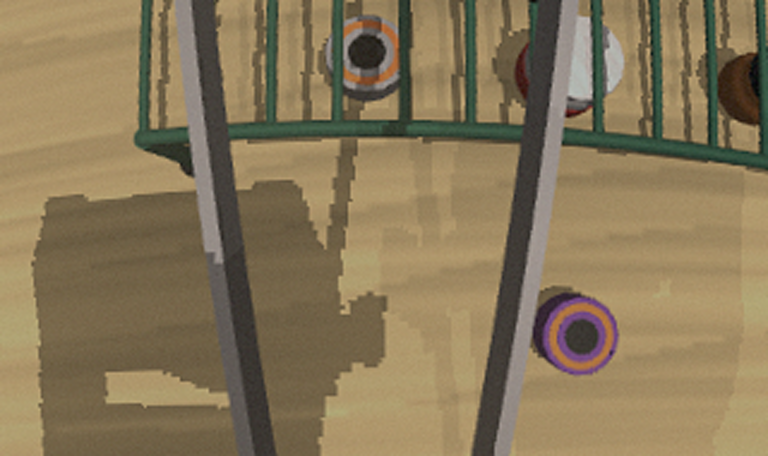

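A clear view: the bearing's orange ring and black bore at (364,50), purple ring at (580,336), tin at (570,65), jar at (745,85), rack front-left corner at (143,140), and the tongs' arms symmetric about column 374.

```bash
python3 - <<'E'
from h import *
a=np.load('w5.npy');s=dict(eef_pos=a[:3],ee_rot=a[3:])
g=lambda u,v,z:wonz(s,u/2.4+100,v/2.4,z).round(1)
b=g(364,50,24)
print('bearing',b,g(326,55,20),g(401,50,20),'purple',g(580,336,24),'tin',g(583,58,45),'corner',g(143,140,84),'front',g(365,130,84),g(700,157,84))
h=np.radians(-3);d=np.array([np.cos(h),np.sin(h)])
for r in(145,275): print(r,b[:2]-r*d)
plan([*(b[:2]-265*d),150],-93)
E
```

```text
bearing [660.2  84.1  24. ] [660.  100.4  20. ] [660.6  68.4  20. ] purple [532.5  -4.9  24. ] tin [651.5  -3.8  45. ] corner [619.  162.5  84. ] front [614.9  85.4  84. ] [607.3 -35.   84. ]
145 [515.39871746  91.68871366]
275 [385.57687794  98.49238797]
t 9.97 at [501.   88.7 148.7] yaw -92.9 g 0.58 F [-0.3 -0.1 -1.2]
shift [ -1.3  -4.  105.8] turn [ 0.1 -0.  -0. ]
```

Call:
carry_out --pt "-0.16 0 -1 20 0 0 0" --pt "-0.16 0 -2 45 0 0 0" --pt "-0.16 0 -3 70 0 0 0" --pt "-0.16 0 -4 93 0 0 0" --pt "-0.16 0 -4 106 0 0 0"

```text
time_s: 10.6
eef_pos: [394.7, 98.1, 148.8]
ee_rot: [-0.018, 0.707, -0.018, -0.707]
force: [0.5, 0.3, -1.6]
grip_width: 0.578
```

Call:
carry_out --pt "-0.16 30 0 0 0 0 0" --pt "-0.16 70 0 0 0 0 0" --pt "-0.16 110 0 0 0 0 0" --pt "-0.16 145 0 0 0 0 0" --pt "-0.16 165 0 0 0 0 0"

```text
time_s: 11.22
eef_pos: [395.1, 97.8, -17.7]
ee_rot: [0.018, -0.706, 0.018, 0.707]
force: [0.1, -0.3, -1.9]
grip_width: 0.584
```

```bash
python3 - <<'E'
from h import *
plan([515.5,92,-31],-93)
lookpads(35)
E
```

```text
t 11.22 at [395.1  97.8 -17.7] yaw -92.9 g 0.584 F [ 0.1 -0.3 -1.9]
shift [  13.1   -0.3 -120.6] turn [0.1 0.1 0. ]
[209.1 262.1] [ 197  216   25   90 1222] [394.2 120.9  35. ] [419.2 118.1] [365.4 124.5]
[300.6 263.3] [ 288  217   26   90 1204] [391.2  75.   35. ] [416.6  75.3] [362.2  74.3]
```

Call:
carry_out --pt "-0.16 8 0 0 0 0 0" --pt "-0.16 13 0 -10 0 0 0" --pt "-0.16 13 0 -28 0 0 0" --pt "-0.16 13 0 -46 0 0 0" --pt "-0.16 13 0 -60 0 0 0"

```text
time_s: 11.9
eef_pos: [457.3, 94.7, -28.7]
ee_rot: [-0.018, 0.708, -0.018, -0.706]
force: [-0.2, -0.2, -2.2]
grip_width: 0.581
```

Call:
carry_out --pt "-0.16 0 0 -12 0 0 0" --pt "-0.16 0 0 -28 0 0 0" --pt "-0.16 0 0 -44 0 0 0" --pt "-0.16 0 0 -55 0 0 0" --pt "-0.16 0 0 -60 0 0 0"

```text
time_s: 12.52
eef_pos: [515.8, 91.7, -29.3]
ee_rot: [-0.018, 0.707, -0.018, -0.707]
force: [0.0, -0.3, -1.6]
grip_width: 0.579
```

```bash
python3 - <<'E'
from h import *
plan([515.5,92,-31],-93)
im2=viewer.capture("scene")[:,:,::-1].copy();im=viewer.capture("top")[:,:,::-1].copy()
cv2.imwrite('pics/s5.png',np.hstack([cv2.resize(im2[120:260,260:400],(400,400),interpolation=cv2.INTER_CUBIC),cv2.resize(im[110:210,150:250],(400,400),interpolation=cv2.INTER_CUBIC)]))
E
```

```text
t 12.53 at [515.8  91.7 -29.3] yaw -92.9 g 0.579 F [ 0.  -0.3 -1.6]
shift [ 1.7 -0.3  0.3] turn [ 0.1 -0.  -0. ]
```

Call:
carry_out --pt "-0.1 1 0 0 0 0 0" --pt "0 1 0 0 0 0 0" --pt "0.1 1 0 0 0 0 0" --pt "0.2 1 0 0 0 0 0" --pt "0.4 1 0 0 0 0 0" --newtons 45

```text
time_s: 13.25
eef_pos: [515.1, 91.7, -30.3]
ee_rot: [0.018, -0.707, 0.018, 0.707]
force: [-0.7, -1.0, -1.0]
grip_width: 0.413
```

Call:
carry_out --pt "0.7 0 0 0 0 0 0" --pt "1 0 0 0 0 0 0" --pt "1 0 0 0 0 0 0" --pt "1 0 0 0 0 0 0" --pt "1 0 0 0 0 0 0"

```text
time_s: 13.88
eef_pos: [515.2, 91.8, -30.3]
ee_rot: [0.018, -0.707, 0.018, 0.707]
force: [-1.2, -0.8, -1.0]
grip_width: 0.415
```

The opening stopped at 35 mm, which means closed on the bearing (empty would be about 27 mm). I lift it a little clear of the bench and draw it straight out.

Call:
carry_out --pt "1 -4 0 0 0 0 0" --pt "1 -8 0 0 0 0 0" --pt "1 -12 0 0 0 0 0" --pt "1 -12 0 10 0 0 0" --pt "1 -12 0 25 0 0 0"

```text
time_s: 14.5
eef_pos: [489.4, 93.1, -18.4]
ee_rot: [0.018, -0.707, 0.018, 0.707]
force: [-1.1, -0.2, -1.8]
grip_width: 0.411
```

Call:
carry_out --pt "1 0 0 20 0 0 0" --pt "1 0 0 45 0 0 0" --pt "1 0 0 70 0 0 0" --pt "1 0 0 95 0 0 0" --pt "1 0 0 112 0 0 0"

```text
time_s: 15.12
eef_pos: [376.6, 98.9, -18.3]
ee_rot: [0.018, -0.707, 0.018, 0.707]
force: [0.6, 0.1, -2.1]
grip_width: 0.411
```

```bash
python3 - <<'E'
from h import *
plan([380,98,180],-93)
im=viewer.capture("top")[:,:,::-1].copy();hsv=cv2.cvtColor(im,cv2.COLOR_BGR2HSV)
w=viewer.capture("wrist")[:,:,::-1];cv2.imwrite('pics/w6.png',w);cv2.imwrite('pics/t6.png',im)
E
```

```text
t 15.12 at [376.6  98.9 -18.3] yaw -92.9 g 0.411 F [ 0.6  0.1 -2.1]
shift [-198.3    0.8   -3.3] turn [0.1 0.  0. ]
```

Call:
carry_out --pt "1 -12 0 0 0 0 0" --pt "1 -36 0 0 0 0 0" --pt "1 -65 0 0 0 0 0" --pt "1 -92 0 0 0 0 0" --pt "1 -110 0 0 0 0 0"

```text
time_s: 15.85
eef_pos: [379.5, 98.7, 93.8]
ee_rot: [-0.018, 0.708, -0.018, -0.706]
force: [0.4, -0.0, -3.6]
grip_width: 0.415
```

Call:
carry_out --pt "1 -20 0 0 0 0 0" --pt "1 -48 0 0 0 0 0" --pt "1 -75 0 0 0 0 0" --pt "1 -93 0 0 0 0 0" --pt "1 -100 0 0 0 0 0"

```text
time_s: 16.48
eef_pos: [379.1, 98.7, 193.2]
ee_rot: [-0.018, 0.708, -0.018, -0.706]
force: [0.4, -0.2, -3.6]
grip_width: 0.411
```

Call:
carry_out --pt "1 0 0 0 0 0 0" --pt "1 0 0 0 0 0 0" --pt "1 0 0 0 0 0 0" --pt "1 0 0 0 0 0 0" --pt "1 0 0 0 0 0 0"

```text
time_s: 17.1
eef_pos: [378.4, 98.8, 191.6]
ee_rot: [0.018, -0.707, 0.018, 0.707]
force: [0.5, 1.0, -3.0]
grip_width: 0.414
```

```bash
python3 - <<'E'
from h import *
plan([380,98,190],-93);print(abs(ctrl.sense()['dq']).max())
t=viewer.capture("top")[:,:,::-1].copy();s=viewer.capture("scene")[:,:,::-1].copy()
cv2.imwrite('pics/fin.png',np.hstack([cv2.resize(s[20:260,200:420],(400,436),interpolation=cv2.INTER_CUBIC),cv2.resize(t[90:290,120:304],(400,436),interpolation=cv2.INTER_CUBIC)]))
c=viewer.calibration('scene');P=np.array([524,90,238.])
p=rot(c['attitude']).inv().apply(P-c['xyz']);print('expected bearing top in scene',c['fx']*p[0]/p[2]+c['cx'],c['fy']*p[1]/p[2]+c['cy'])
E
```

```text
t 17.1 at [378.4  98.8 191.6] yaw -92.9 g 0.414 F [ 0.5  1.  -3. ]
shift [ 1.6  0.7 -1.6] turn [0.1 0.  0. ]
0.0016807356366052952
expected bearing top in scene 311.2921609744497 103.25406849512395
```

View pics/fin.png

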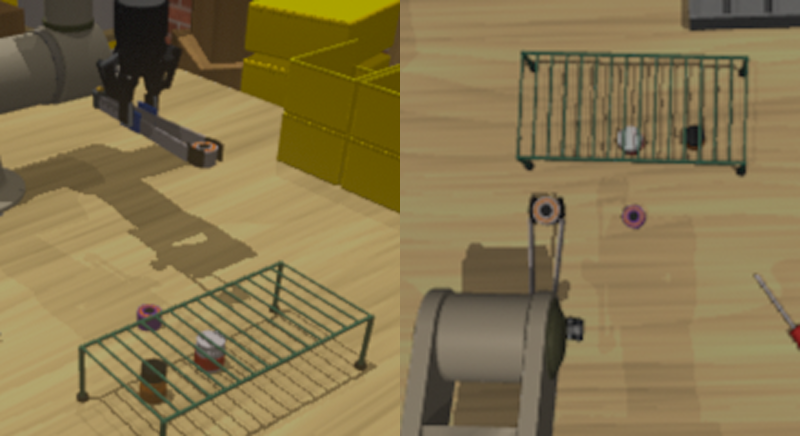

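The bearing, with its orange ring, is in the jaws: left crop (205,148), right crop (546,210). That is raw scene pixel (313,101), against (311,103) expected for a bearing top at about 238 mm. Tin, jar, purple ring, rack and screwdriver look unmoved. I'm handing the job in.

```bash
python3 -c "
from rig import order
print(order.finish_job())"
```

```text
the job is handed in; nothing more can be done
None
```

The bearing is out from under the rack and held still in the squeezed tongs, in front of the rack. Its underside is about 210 mm above the bench. I handed the job in at about 17 s.

**What I did:** I picked up the tongs by the blue pads at about 49 mm and swung them round to face the rack. I reached in under it from the robot's side and squeezed on the bearing at 45 N. Then I lifted it a little, drew it straight out and raised it.

**Last checks:**
- **Grip:** the opening stayed at about 35 mm from the squeeze on, close to the 36 mm expected for tongs closed on the bearing.
- **Position:** in the final scene picture the bearing sits within about 3 pixels of where a bearing at that height should appear.
- **Load and motion:** the wrist force is about −3 N vertically, which fits the weight of the tongs plus the bearing. The arm is still.
- **Other things:** by eye, the tin, jar, purple look-alike, rack and screwdriver are where they were. The spray can and oil bottle are outside the final crop, but I never went near them.

**What disagreed:**
- **Finger length:** the real fingertips are about 37–40 mm shorter than the stated TCP. My first squeeze closed in the air above the tongs. I saw this in the pictures and went down further, with reported TCP heights below 0.
- **Bench contact:** when I gripped the pads, the vertical force reached about 8 N, probably the fingertips touching the bench.
- **Bearing position:** the first estimates from the different cameras differed by up to about 20 mm. A closer look before reaching in put it 45 mm behind the rack's front edge, as described.

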